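# Locate a timber in the drilling jig and hold it down

### The arm

A 7-joint arm with a two-finger parallel gripper is mounted at the origin on a cart in front of the work surface, level with it; the furniture and walls round the work are solid. World frame = base frame: x ahead of the robot, y to its left, z up, the work surface at z = 0. Lengths are in m, angles in rad, forces in N, time in s.
With the tool pointing down it reaches from about 0.4 to 0.85 m from the base axis. Payload 10.4 kg.
Tool frame: the origin (TCP) lies on the centre line of the jaws, within the pads' length; the fingertips stand 19 mm ahead of it and the grasp point (between the pads) is the TCP (arm.tip_reach is the distance from the TCP to the fingertips, in m); z points along the fingers, y is the line along which they close (so a half turn about z gives the same grasp; the last joint's range is limited). The gripper opens to 85 mm and grips with 20 to 120 N. Pads are 22 mm wide; open, the fingers measure 114 mm over their backs; the gripper's body (76 mm by 85 mm) begins 54 mm behind the grasp point. The pads swing forward as they close: fully open they stand 13 mm farther back than shut.
Start: joints at [1.218, 0.332, -0.065, 1.46, 0.022, 1.35, -0.088], TCP at [0.202, -0.591, 0.25] pointing down, gripper open.
Joint ranges: [-2.6, 2.6], [-0.5, 2.12], [-1.47, 1.34], [0.16, 2.42], [-1.27, 4.41], [0.06, 2.06], [-2.6, 2.6]. Speed limits (rad/s): [2.22, 2.22, 2.79, 2.79, 3.14, 3.14, 3.14].

### API

Orientations are given as [roll, pitch, yaw] about the fixed x, y, z axes, in that order (R = Rz(yaw) Ry(pitch) Rx(roll)).
In Python, from station import arm gives the robot as it stands. The module is installed in compiled form; this text tells all that it offers.
- The arm moves only by the shell command python3 -m jog 'ROWS' [FORCE]. ROWS is JSON, a list of rows, each an object with "claw": the opening, from -1 (shut) to 1 (fully open); "dp": the shift along the tool's x, y, z in mm, a list of three; "yaw": the turn about the tool's z in degrees. A call has 1 to 10 rows; each row is the pose to reach, as a shift and turn from the pose commanded when the call began, along the tool's axes at that moment; what a row does not reach only later rows make up. A row lasts 1/10 s, in which the tool goes at most 50 mm and 8.59 degrees, less where a joint would pass 70% of its speed; a pose out of reach is approached as far as the arm can. A call with a gripper value outside its range is refused whole. The fingers move at their own pace and stop on an object; FORCE is the grip in N (left out, the last holds). Time passes only in rows, so rows that repeat a pose let the fingers close. It gives the time, the measured TCP pose, the force, the opening and the grip force at its end, in the units of the state.
- arm.get_state(): the state, without advancing time (a new reading comes with each control period).
- arm.capture(name): name is "scene" or "top"; returns (picture, depth): 480x640x3 uint8, red, green, blue; 480x640 float32, m along the optical axis (not along the pixel's ray), 0 where there is no reading.
- arm.camera_params(name): a dict with "K" (3x3 intrinsics, pixels), "R" (3x3) and "t" (3): a world point X has camera coordinates R X + t. Camera axes: x right, y down, z forward; pixel columns grow to the right and rows downward; lengths in m; the calibration is good to about 2 mm. A picture is of the moment at which its call begins. camera_params takes no time and is no camera call.
- arm.job_done(): hands the job in; it is judged then, once.
The state is a dict: "t": time; "joints": joint angles; "qvel": joint speeds; "joint_efforts": joint torques, N m; "eef_pos": TCP position; "eef_rot": TCP orientation; "force": force on the tool from outside, world axes, zero at the start; "wrist_torque": the same for the moment, N m; "finger_gap": finger opening in m; "grasp_force": force on a finger pad.
Only numpy, scipy, OpenCV 4.12 (cv2) and the standard library are available. Lean on these libraries where they do the work, as an engineer would, in place of code of your own. Each camera call takes 0.05 s, during which the arm holds its last target. There are 200 camera calls.

### The job

The short timber lying in the channel of the drilling jig is to be drilled: slide the jig's end pusher by its knob until the timber is fully home against the fixed end stop and the pusher rests against it. Then press the grip of the jig's sprung hold-down lever down with the fingers until the lever stands about level and its sprung foot, bearing on the timber, is pushed about half way in; finish while holding it there, do not let go, and leave the other things on the bench alone.

Things in the scene. Friction and masses are not known exactly. Their poses are not given: they have to be found in the camera images.
- jig: drilling jig bolted to the bench: plate 150 x 320 x 12 mm with a channel for the work along its y. Origin on the bench under the channel's centre line; x away from the robot, y along the channel to the pusher's end, z up. Channel floor z 12 mm, 37 mm wide, between a fence (x 18.5 to 30.5, top z 34) and a front rail (top z 22). Drill bush bracket over it at y -50 to -90, z 46 to 61 mm
- stop_face (a point): middle of the face of the fixed end stop, which closes the channel's -y end; the face looks to the jig's +y and lies at y = -105 mm in the jig's frame; this point is 27 mm above the bench
- timber: plain timber offcut 35 x 150 x 30 mm, loose in the channel, its y axis along the jig's y; origin at the centre of its underside, 75 mm from either end, on the channel floor; its top is 42 mm above the bench. Starts 12 to 40 mm short of the fixed end stop; slides easily; when home its origin is at y = -30 mm in the jig's frame
- pusher (a joint): end pusher, a dark steel block 35 x 50 x 26 mm sliding in the channel: value in m, 0 = drawn back, grows towards the fixed end stop (jig's -y), limit 0.085; at 0.080 its face touches the timber that is home. Starts at 0 to 0.015, clear of the timber. No spring: it stays where it is left; about 3 N moves it
- pusher_face (a point): middle of the pusher's face (the one that looks to the fixed end stop), 25 mm above the bench; at y = 125 mm minus the pusher's value in the jig's frame
- pusher_knob (a point): centre of the pusher's upright round knob: black, 25 mm in diameter, 30 mm tall, from 48 to 78 mm above the bench; this point is 64 mm above the bench and 30 mm behind the pusher's face. Take it from above, across any direction
- hold_lever: hold-down lever; origin on its hinge axis (parallel to the jig's y), 70 mm above the bench, at x = 70, y = -10 mm in the jig's frame; it runs along its own -x across the channel to the grip at the robot's side. Free, a spring holds its grip end 0.22 rad above level; it springs up when let go. About 4 N down on the grip starts it, about 8 to 11 N holds it level on the timber
- grip_top (a point): middle of the top face of the lever's black hand grip, a bar 28 mm wide, 16 mm thick and 74 mm long along the lever; 150 mm from the hinge axis and 8 mm above the lever's centre line. Lever free: about 110 mm above the bench; lever level: 78 mm above the bench
- foot (a joint): round rubber foot, 22 mm, sprung in the lever's barrel 70 mm from the hinge, over the channel: value in m, 0 = fully out, grows as pushed in, end of stroke 0.010. Lever level on the timber: about 0.005. The foot meets the timber with the grip point about 10 mm above its level height; then 1 mm of grip is about 0.5 mm of foot. Spring 3.6 N at 0, 9.6 N at 0.005
- drill_index: bystander: closed red drill box 73 x 150 x 36 mm in front of the jig (on the robot's side); origin at the centre of its underside
- rule: bystander: tape measure 70 x 36 x 64 mm, standing in front of the jig's pusher end; origin at the centre of its underside
Things that resemble listed ones, but are neither listed nor needed, are in the scene too. What is meant by the timber is not orange, and is the smaller of those in its own colour.

How it is judged:
On the way:
1. the timber is home against the fixed end stop and the pusher rests against its other end (y of timber in the frame of jig below -0.0275 m and y of pusher_face in the frame of timber below 0.0775 m), for 0.2 s.
At the end, for the whole second after the job is handed in: timber on the channel floor within 2.5 mm of the end stop, pusher face within 2.5 mm of its other end; the fingers keep the lever pressed (over 2 N) so that the foot bears on the timber with over 4 N and is pushed in 2.2 to 7.8 mm of its 10 mm (all of step 1 and z of timber in the frame of jig between 0.009 and 0.015 m and value of joint foot between 0.0022 and 0.0078 m and contact force between hold_lever and timber above 4 N and contact force between the fingers and hold_lever above 2 N); the arm keeps its last pose, push and grip.
It fails at once if a bystander on the bench is shifted by more than 20 mm (distance of any of drill_index, rule from where it was at the start of the episode above 0.02 m).
It also fails if it takes over 43 s, if anything falls off the work surface, if the arm or the gripper's body presses on something with over 40 N, if the wrist force passes 120 N, or if a joint passes its speed limit or range.

## Working session

There is one attempt and no reset: what is moved stays moved. The work goes in short steps, Python scripts to look and compute and a shell command to move; the robot and the scene stay as the last step left them, time stands still between calls to the robot, and variables do not carry over. Pictures are saved under pics/ and viewed, at most 10 in all, crops included, and the job is handed in when it is done.

```bash
mkdir -p pics
cat > h.py <<'E'
import numpy as np,cv2
from station import arm
def snap(n,f):
    im,d=arm.capture(n); cv2.imwrite('pics/'+f+'.png',im[:,:,::-1]); np.savez('pics/'+f+'.npz',im=im,d=d); return im,d
def world(n,d):
    c=arm.camera_params(n);K,R,t=[np.array(c[k]) for k in('K','R','t')]
    v,u=np.mgrid[:480,:640]
    P=np.stack([(u-K[0,2])/K[0,0]*d,(v-K[1,2])/K[1,1]*d,d],-1)
    return (P-t.ravel())@R
E
python3 - <<'E'
from h import *
for n in('scene','top'): snap(n,n+'0')
s=arm.get_state();print(s['t'],s['eef_pos'],s['eef_rot'],s['finger_gap'],s['force'],arm.tip_reach)
E
```

```text
0.1 [ 0.20229886 -0.59102656  0.2495864 ] [-3.14030702e+00  4.56933444e-05  3.29822834e-01] 0.08549141901936655 [ 1.14483966e-01 -4.59719173e-04 -6.98441140e-01] 0.019
```

View pics/top0.png

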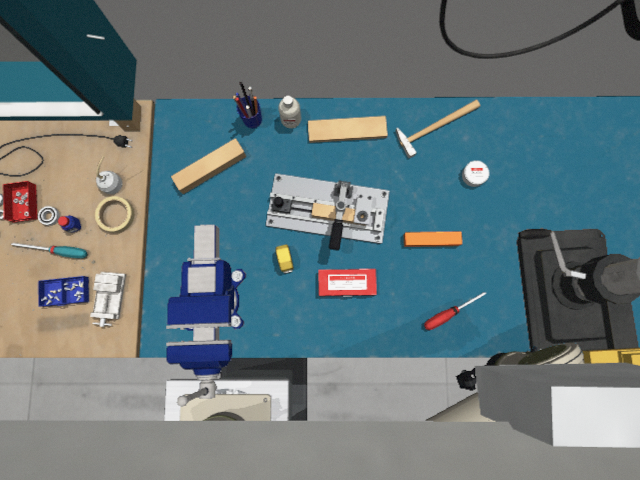

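View pics/scene0.png

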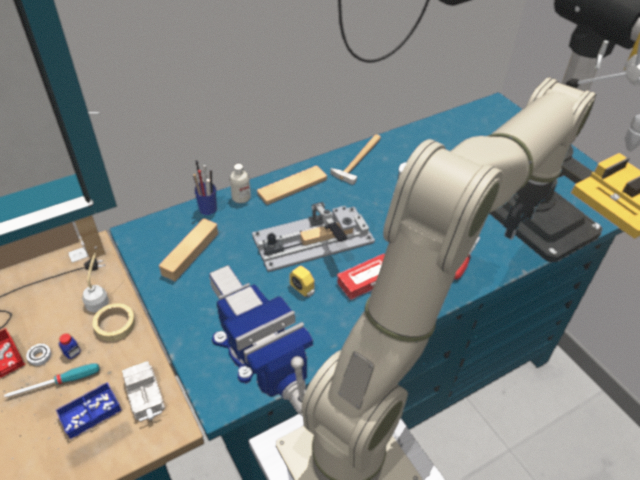

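The top view shows the jig at about (330,208), with the knob at (280,203), the grip at (336,235), the red box at (347,282) and the tape at (285,258). What could be taken for the timber: the piece in the channel (325,211), the long offcuts (208,165) and (347,129), and the orange bar (432,239). I choose the small one in the channel and check it in a crop.

Run:
```python
from h import *
z=np.load('pics/top0.npz');im,d=z['im'],z['d'];W=world('top',d);np.save('pics/W.npy',W)
cv2.imwrite('pics/crop0.png',cv2.resize(im[165:305,255:405,::-1],None,fx=5,fy=4.2857*1,interpolation=cv2.INTER_CUBIC)[:600])
for n,(u,v) in dict(knob=(280,203),grip=(336,235),timber=(322,211),box=(347,282),tape=(285,258),fence=(310,195)).items(): print(n,W[v,u].round(4))
# plate: corner fit from points z 5..20mm, grey
hsv=cv2.cvtColor(im,cv2.COLOR_RGB2HSV)
reg=np.zeros(d.shape,bool);reg[165:255,255:400]=1
m=reg&(W[...,2]>.006)
p=W[m][:,:2].astype(np.float32)
m2=reg&(W[...,2]>.006)&(W[...,2]<.10)&~((hsv[...,2]<60)&(W[...,2]>.06))
k=cv2.morphologyEx(m2.astype(np.uint8),cv2.MORPH_OPEN,np.ones((3,3)))>0
print(cv2.minAreaRect(W[k][:,:2].astype(np.float32)))
# knob
kn=reg&(W[...,2]>.07)&(np.arange(640)[None]<300);print('knob',kn.sum(),W[kn].mean(0),W[kn].min(0),W[kn].max(0))
g=reg&(W[...,2]>.085)&(hsv[...,2]<70)&(np.arange(480)[:,None]>215);print('grip',g.sum(),W[g].mean(0),W[g].min(0),W[g].max(0))
t=reg&(hsv[...,1]>70)&(hsv[...,0]>8)&(hsv[...,0]<25)&(W[...,2]>.036)&(W[...,2]<.048);print('timb',t.sum(),cv2.minAreaRect(W[t][:,:2].astype(np.float32)),W[t].mean(0))
```

```text
knob [ 0.6051 -0.1402  0.0744]
grip [ 0.5124 -0.2848  0.1129]
timber [ 0.5908 -0.2496  0.0424]
box [ 0.4013 -0.3142  0.0403]
tape [ 0.4614 -0.1541  0.0655]
fence [ 0.6435 -0.2165  0.0114]
((0.5697250962257385, -0.2575601041316986), (0.3201964497566223, 0.2300974279642105), 81.36431884765625)
knob 81 [ 0.55902456 -0.15360286  0.27259826] [ 0.29223745 -0.25733589  0.07031992] [ 0.62115927 -0.12142609  1.29583449]
grip 311 [ 0.51359426 -0.28393024  0.10948027] [ 0.47615231 -0.30077776  0.09436279] [ 0.55665954 -0.26716287  0.12096987]
timb 450 ((0.570500910282135, -0.23008126020431519), (0.08250247687101364, 0.24603573977947235), 20.353092193603516) [ 0.58645018 -0.27399279  0.04230472]
```

View pics/crop0.png

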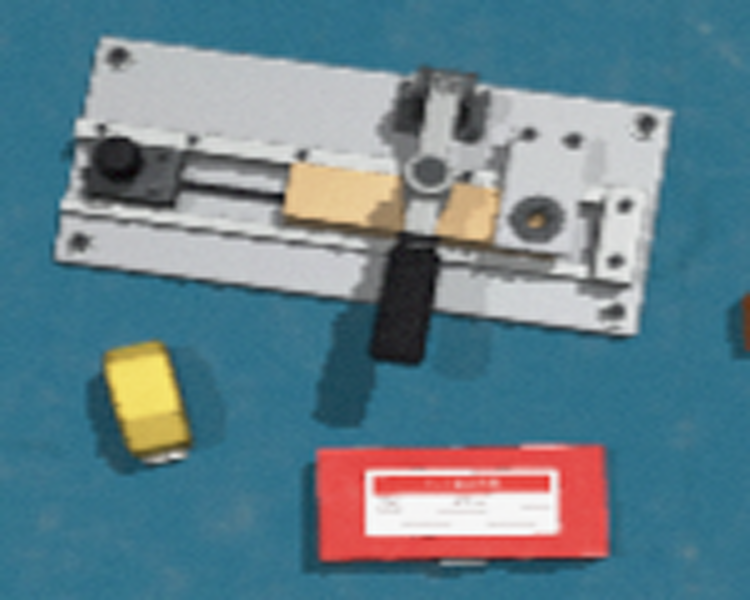

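The crop confirms it: the plain timber is in the channel (left end near crop (287,190)), with the knob at (120,157) and the black grip at (405,300). Next I refine the jig frame.

```bash
cat > fit.py <<'E'
from h import *
def proj(P,n='top'):
    c=arm.camera_params(n);K,R,t=[np.array(c[k]) for k in('K','R','t')]
    q=np.atleast_2d(P)@R.T+t.ravel();q=q@K.T;return q[:,:2]/q[:,2:]
def ray(u,v,z,n='top'):
    c=arm.camera_params(n);K,R,t=[np.array(c[k]) for k in('K','R','t')]
    C=-R.T@t.ravel();r=R.T@np.linalg.inv(K)@[u,v,1];return C+r*(z-C[2])/r[2]
def cp(x,y): return (x+.5)/5+255-.5,(y+.5)/4.2857+165-.5
E
python3 - <<'E'
from fit import *
Cs=[ray(*cp(*q),.012)[:2] for q in[(100,38),(672,110),(637,334),(54,262)]]
print(np.round(Cs,4),[np.linalg.norm(Cs[i]-Cs[i-1]).round(4) for i in range(4)])
d=(Cs[0]-Cs[1])+(Cs[3]-Cs[2]);yaw=np.arctan2(-d[0],d[1]);print('yaw',np.degrees(yaw))
ex=np.array([np.cos(yaw),np.sin(yaw)]);ey=np.array([-ex[1],ex[0]])
z=np.load('pics/top0.npz');im=z['im'];W=np.load('pics/W.npy')
pc=np.mean(Cs,0)
u=np.arange(640)[None];v=np.arange(480)[:,None]
def st(n,m):
    p=W[m];a=np.c_[(p[:,:2]-pc)@ex,(p[:,:2]-pc)@ey,p[:,2]];print(n,m.sum(),'mean',a.mean(0).round(4),'min',a.min(0).round(4),'max',a.max(0).round(4),'xy',(pc+ex*(a[:,0].min()+a[:,0].max())/2+ey*(a[:,1].min()+a[:,1].max())/2).round(4))
st('knob',(W[...,2]>.068)&(W[...,2]<.085)&(u>268)&(u<292)&(v>190)&(v<215))
hsv=cv2.cvtColor(im,cv2.COLOR_RGB2HSV)
R=(u>300)&(u<356)&(v>195)&(v<228)
st('timber',R&(hsv[...,1]>60)&(hsv[...,0]>8)&(hsv[...,0]<25)&(abs(W[...,2]-.042)<.004))
st('grip',(W[...,2]>.085)&(W[...,2]<.13)&(hsv[...,2]<70)&(v>218)&(v<252)&(u>320)&(u<350))
st('box',(W[...,2]>.03)&(W[...,2]<.05)&(v>260)&(v<300)&(u>310)&(u<385))
st('tape',(W[...,2]>.05)&(W[...,2]<.08)&(v>240)&(v<280)&(u>270)&(u<300))
print('knob ray',ray(*cp(122,158),.078))
E
```

```text
[[ 0.7054 -0.1181]
 [ 0.6557 -0.4338]
 [ 0.51   -0.4111]
 [ 0.5575 -0.0952]] [np.float64(0.1497), np.float64(0.3196), np.float64(0.1475), np.float64(0.3194)]
yaw -8.744250034875554
knob 74 mean [-0.0175  0.1296  0.0763] min [-0.0292  0.1181  0.0683] max [-0.0051  0.1423  0.0845] xy [ 0.61   -0.1332]
timber 396 mean [-0.0173 -0.0124  0.0423] min [-0.0345 -0.0733  0.0381] max [0.0014 0.0399 0.046 ] xy [ 0.5882 -0.2785]
grip 311 mean [-0.0895 -0.0334  0.1095] min [-0.1272 -0.0468  0.0944] max [-0.0467 -0.0193  0.121 ] xy [ 0.5162 -0.284 ]
box 1464 mean [-0.196  -0.0793  0.0362] min [-0.2399 -0.1571  0.03  ] max [-0.1507 -0.0012  0.044 ] xy [ 0.4021 -0.3131]
tape 271 mean [-0.1576  0.0929  0.0604] min [-0.187   0.0702  0.0501] max [-0.1271  0.1174  0.0683] xy [ 0.4662 -0.1479]
knob ray [ 0.60820715 -0.13784556  0.078     ]
```

```bash
python3 -m jog '[{"claw":1,"dp":[20,-11,0],"yaw":3},{"claw":1,"dp":[55,-31,0],"yaw":7},{"claw":1,"dp":[95,-54,0],"yaw":11},{"claw":1,"dp":[135,-76,0],"yaw":15},{"claw":1,"dp":[175,-99,0],"yaw":19},{"claw":1,"dp":[215,-121,0],"yaw":23},{"claw":1,"dp":[255,-144,0],"yaw":27},{"claw":1,"dp":[290,-163,0],"yaw":27.6},{"claw":1,"dp":[315,-177,0],"yaw":27.6},{"claw":1,"dp":[330,-186,0],"yaw":27.6}]' 30
```

```text
t: 1.1
eef_pos: [0.4561, -0.3058, 0.2501]
eef_rot: [-3.141, 0.0, -0.149]
force: [-0.4, -0.4, 0.0]
finger_gap: 0.0857
grasp_force: 0.0
```

```bash
python3 -m jog '[{"claw":1,"dp":[15,-22,0],"yaw":0},{"claw":1,"dp":[38,-57,0],"yaw":0},{"claw":1,"dp":[60,-92,0],"yaw":0},{"claw":1,"dp":[82,-127,0],"yaw":0},{"claw":1,"dp":[104,-160,10],"yaw":0},{"claw":1,"dp":[120,-183,30],"yaw":0},{"claw":1,"dp":[127,-194,60],"yaw":0},{"claw":1,"dp":[127,-194,80],"yaw":0},{"claw":1,"dp":[127,-194,90],"yaw":0},{"claw":1,"dp":[127,-194,90],"yaw":0}]'
python3 - <<'E'
from h import *
s=arm.get_state();print(s['eef_pos'])
im,d=snap('top','top1');W=world('top',d)
cv2.imwrite('pics/crop1.png',cv2.resize(im[150:270,250:400,::-1],None,fx=5,fy=5,interpolation=cv2.INTER_CUBIC))
E
```

```text
t: 2.1
eef_pos: [0.6083, -0.1362, 0.1588]
eef_rot: [3.142, 0.003, -0.152]
force: [-0.2, -1.0, 0.6]
finger_gap: 0.0853
grasp_force: 0.0
[ 0.60833942 -0.13623729  0.15881972]
```

View pics/crop1.png

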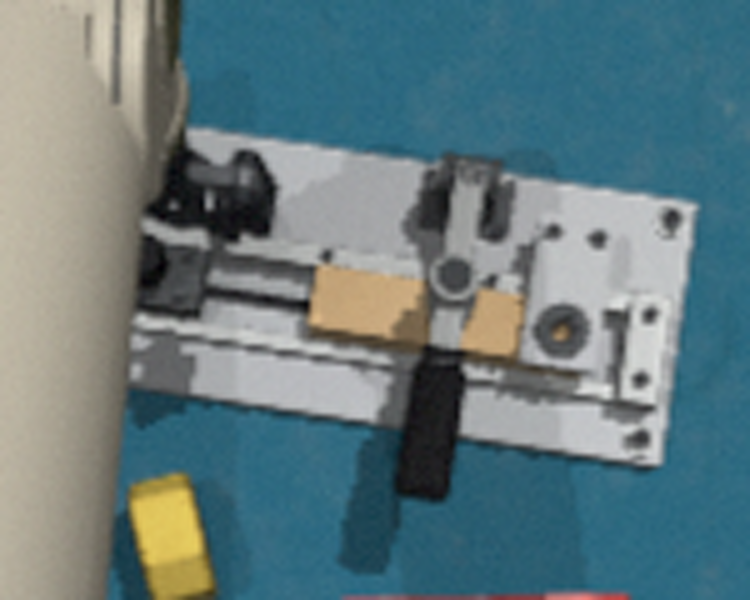

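The arm hides part of the knob (about crop (150,262)), and the fingers stand over it with the expected parallax. I lower, then close.

```bash
python3 -m jog '[{"claw":1,"dp":[0,0,25],"yaw":0},{"claw":1,"dp":[0,0,50],"yaw":0},{"claw":1,"dp":[0,0,70],"yaw":0},{"claw":1,"dp":[0,0,85],"yaw":0},{"claw":1,"dp":[0,0,94],"yaw":0},{"claw":1,"dp":[0,0,94],"yaw":0}]'
python3 -m jog '[{"claw":-1,"dp":[0,0,0],"yaw":0},{"claw":-1,"dp":[0,0,0],"yaw":0},{"claw":-1,"dp":[0,0,0],"yaw":0},{"claw":-1,"dp":[0,0,0],"yaw":0},{"claw":-1,"dp":[0,0,0],"yaw":0},{"claw":-1,"dp":[0,0,0],"yaw":0},{"claw":-1,"dp":[0,0,0],"yaw":0},{"claw":-1,"dp":[0,0,0],"yaw":0},{"claw":-1,"dp":[0,0,0],"yaw":0}]' 30
```

```text
t: 2.75
eef_pos: [0.6091, -0.1361, 0.066]
eef_rot: [3.142, 0.001, -0.152]
force: [-0.6, -0.6, -0.9]
finger_gap: 0.0853
grasp_force: 0.0
t: 3.65
eef_pos: [0.6096, -0.1358, 0.067]
eef_rot: [3.142, -0.001, -0.152]
force: [-1.7, 1.0, 6.2]
finger_gap: 0.0238
grasp_force: 29.4
```

```bash
python3 -m jog '[{"claw":-1,"dp":[0,4,-1],"yaw":0},{"claw":-1,"dp":[0,12,-1],"yaw":0},{"claw":-1,"dp":[0,20,-1],"yaw":0},{"claw":-1,"dp":[0,28,-1],"yaw":0},{"claw":-1,"dp":[0,36,-1],"yaw":0},{"claw":-1,"dp":[0,44,-1],"yaw":0},{"claw":-1,"dp":[0,52,-1],"yaw":0},{"claw":-1,"dp":[0,59,-1],"yaw":0},{"claw":-1,"dp":[0,64,-1],"yaw":0},{"claw":-1,"dp":[0,64,-1],"yaw":0}]'
python3 -m jog '[{"claw":-1,"dp":[0,2,0],"yaw":0},{"claw":-1,"dp":[0,4,0],"yaw":0},{"claw":-1,"dp":[0,6,0],"yaw":0},{"claw":-1,"dp":[0,8,0],"yaw":0},{"claw":-1,"dp":[0,8,0],"yaw":0},{"claw":-1,"dp":[0,8,0],"yaw":0}]'
```

```text
t: 4.65
eef_pos: [0.5992, -0.2007, 0.0671]
eef_rot: [3.14, 0.0, -0.153]
force: [2.8, -3.3, -6.7]
finger_gap: 0.0237
grasp_force: 30.2
t: 5.25
eef_pos: [0.5982, -0.2074, 0.0672]
eef_rot: [3.141, 0.0, -0.152]
force: [3.1, 1.2, -8.2]
finger_gap: 0.0238
grasp_force: 30.1
```

```bash
python3 -m jog '[{"claw":-1,"dp":[0,1,1],"yaw":0},{"claw":-1,"dp":[0,2,1],"yaw":0},{"claw":-1,"dp":[0,3,1],"yaw":0},{"claw":-1,"dp":[0,4,1],"yaw":0},{"claw":-1,"dp":[0,4,1],"yaw":0}]'
python3 -m jog '[{"claw":-1,"dp":[0,1,0],"yaw":0},{"claw":-1,"dp":[0,2,0],"yaw":0},{"claw":-1,"dp":[0,3,0],"yaw":0},{"claw":-1,"dp":[0,3,0],"yaw":0},{"claw":-1,"dp":[0,3,0],"yaw":0}]'
```

```text
t: 5.75
eef_pos: [0.5976, -0.2112, 0.067]
eef_rot: [3.141, 0.0, -0.152]
force: [-2.7, 3.2, 4.3]
finger_gap: 0.0236
grasp_force: 31.0
t: 6.25
eef_pos: [0.5975, -0.2119, 0.067]
eef_rot: [-3.14, 0.001, -0.15]
force: [-3.9, 10.1, 5.8]
finger_gap: 0.0239
grasp_force: 31.3
```

```bash
python3 -m jog '[{"claw":-1,"dp":[0,1,0],"yaw":0},{"claw":-1,"dp":[0,2,0],"yaw":0},{"claw":-1,"dp":[0,3,0],"yaw":0},{"claw":-1,"dp":[0,3,0],"yaw":0}]'
python3 - <<'E'
from fit import *
im,d=snap('top','top2');W=world('top',d)
cv2.imwrite('pics/crop2.png',cv2.resize(im[150:270,250:400,::-1],None,fx=5,fy=5,interpolation=cv2.INTER_CUBIC))
E
```

```text
t: 6.65
eef_pos: [0.5975, -0.212, 0.067]
eef_rot: [-3.137, 0.001, -0.148]
force: [-4.7, 17.6, 7.2]
finger_gap: 0.024
grasp_force: 31.7
```

View pics/crop2.png

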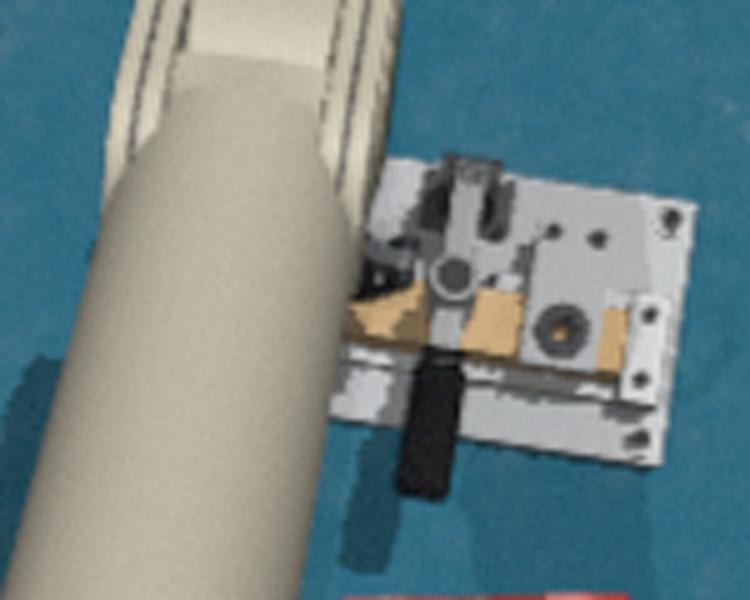

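The timber now meets the stop at crop (625,340), with no gap, and the force is rising. I relax the push, open partly and rise.

```bash
python3 -m jog '[{"claw":-1,"dp":[0,-2,0],"yaw":0},{"claw":-1,"dp":[0,-4,0],"yaw":0},{"claw":-1,"dp":[0,-4,0],"yaw":0},{"claw":0,"dp":[0,-4,0],"yaw":0},{"claw":0,"dp":[0,-4,0],"yaw":0},{"claw":0,"dp":[0,-4,0],"yaw":0},{"claw":0,"dp":[0,-4,0],"yaw":0},{"claw":0,"dp":[0,-4,0],"yaw":0}]'
python3 -m jog '[{"claw":0,"dp":[0,-4,-15],"yaw":0},{"claw":0,"dp":[0,-4,-40],"yaw":0},{"claw":0,"dp":[0,-4,-70],"yaw":0},{"claw":-1,"dp":[0,-4,-95],"yaw":0},{"claw":-1,"dp":[0,-4,-105],"yaw":0},{"claw":-1,"dp":[0,-4,-105],"yaw":0}]'
```

```text
t: 7.5
eef_pos: [0.5975, -0.2134, 0.0663]
eef_rot: [3.141, -0.0, -0.152]
force: [-0.3, -0.4, -0.3]
finger_gap: 0.043
grasp_force: 0.0
t: 8.1
eef_pos: [0.599, -0.2091, 0.1733]
eef_rot: [3.141, -0.003, -0.152]
force: [-0.0, 0.7, -0.3]
finger_gap: 0.0005
grasp_force: 0.0
```

```bash
python3 -m jog '[{"claw":-1,"dp":[-10,11,0],"yaw":0},{"claw":-1,"dp":[-28,31,0],"yaw":0},{"claw":-1,"dp":[-46,51,0],"yaw":0},{"claw":-1,"dp":[-64,71,0],"yaw":0},{"claw":-1,"dp":[-75,84,0],"yaw":0},{"claw":-1,"dp":[-79,88,0],"yaw":0},{"claw":-1,"dp":[-79,88,0],"yaw":0},{"claw":-1,"dp":[-79,88,0],"yaw":0}]'
python3 - <<'E'
from fit import *
print(arm.get_state()['eef_pos'])
im,d=snap('top','top3');snap('scene','scene3')
a=cv2.resize(im[150:270,250:400,::-1],(400,320),interpolation=cv2.INTER_CUBIC)
s=cv2.imread('pics/scene3.png')[180:300,230:380]
cv2.imwrite('pics/c3.png',np.hstack([a,cv2.resize(s,(400,320),interpolation=cv2.INTER_CUBIC)]))
E
```

```text
t: 8.9
eef_pos: [0.507, -0.2833, 0.1708]
eef_rot: [-3.141, 0.0, -0.151]
force: [-0.5, 0.7, 0.1]
finger_gap: 0.0001
grasp_force: 0.0
[ 0.50696537 -0.28327062  0.17079986]
```

View pics/c3.png

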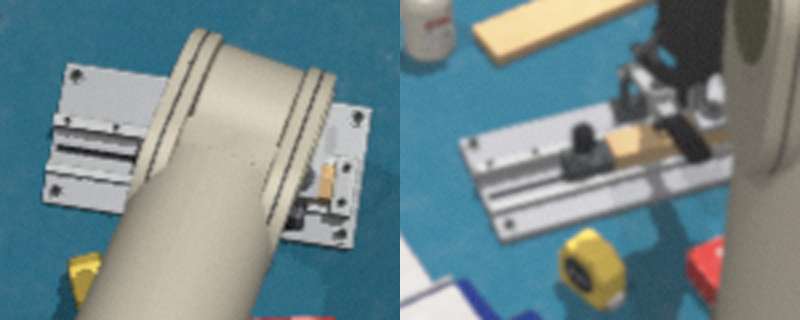

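The timber touches the stop (left view, about (333,185)) and the pusher is against its other end (right view, about (608,160)). I press down.

```bash
python3 -m jog '[{"claw":-1,"dp":[0,0,12],"yaw":0},{"claw":-1,"dp":[0,0,26],"yaw":0},{"claw":-1,"dp":[0,0,36],"yaw":0},{"claw":-1,"dp":[0,0,42],"yaw":0},{"claw":-1,"dp":[0,0,46],"yaw":0},{"claw":-1,"dp":[0,0,50],"yaw":0},{"claw":-1,"dp":[0,0,50],"yaw":0}]'
python3 -m jog '[{"claw":-1,"dp":[0,0,3],"yaw":0},{"claw":-1,"dp":[0,0,6],"yaw":0},{"claw":-1,"dp":[0,0,9],"yaw":0},{"claw":-1,"dp":[0,0,12],"yaw":0},{"claw":-1,"dp":[0,0,12],"yaw":0},{"claw":-1,"dp":[0,0,12],"yaw":0}]'
```

```text
t: 9.7
eef_pos: [0.5068, -0.2842, 0.1212]
eef_rot: [3.141, -0.0, -0.152]
force: [-2.4, 0.7, 4.4]
finger_gap: -0.0001
grasp_force: 2.0
t: 10.3
eef_pos: [0.5066, -0.2843, 0.1094]
eef_rot: [3.141, 0.0, -0.152]
force: [-3.0, 1.2, 5.5]
finger_gap: 0.0001
grasp_force: 2.4
```

```bash
python3 -m jog '[{"claw":-1,"dp":[0,0,2],"yaw":0},{"claw":-1,"dp":[0,0,4],"yaw":0},{"claw":-1,"dp":[0,0,4],"yaw":0},{"claw":-1,"dp":[0,0,4],"yaw":0}]'
python3 -m jog '[{"claw":-1,"dp":[0,0,2],"yaw":0},{"claw":-1,"dp":[0,0,4],"yaw":0},{"claw":-1,"dp":[0,0,4],"yaw":0},{"claw":-1,"dp":[0,0,4],"yaw":0}]'
python3 -m jog '[{"claw":-1,"dp":[0,0,2],"yaw":0},{"claw":-1,"dp":[0,0,4],"yaw":0},{"claw":-1,"dp":[0,0,4],"yaw":0},{"claw":-1,"dp":[0,0,4],"yaw":0},{"claw":-1,"dp":[0,0,4],"yaw":0}]'
python3 - <<'E'
from fit import *
s=arm.get_state();print(s['t'],s['eef_pos'],s['force'])
im,d=snap('top','top4');snap('scene','scene4')
a=cv2.resize(im[150:270,250:400,::-1],(400,320),interpolation=cv2.INTER_CUBIC)
s=cv2.imread('pics/scene4.png')[180:300,230:380]
cv2.imwrite('pics/c4.png',np.hstack([a,cv2.resize(s,(400,320),interpolation=cv2.INTER_CUBIC)]))
E
```

```text
t: 10.7
eef_pos: [0.5065, -0.2843, 0.1057]
eef_rot: [3.141, 0.0, -0.152]
force: [-4.2, 0.8, 8.6]
finger_gap: 0.0
grasp_force: 3.8
t: 11.1
eef_pos: [0.5063, -0.2843, 0.1018]
eef_rot: [3.141, 0.001, -0.152]
force: [-6.2, 1.7, 8.4]
finger_gap: -0.0003
grasp_force: 4.5
t: 11.6
eef_pos: [0.5062, -0.2843, 0.0979]
eef_rot: [3.141, 0.001, -0.152]
force: [-5.8, 2.0, 10.8]
finger_gap: 0.0
grasp_force: 5.3
11.6 [ 0.50619645 -0.28428446  0.09790622] [-5.77929129  2.04593928 10.8013047 ]
```

View pics/c4.png

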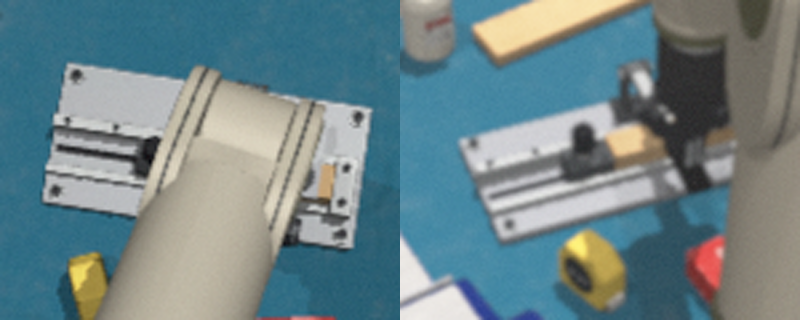

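The lever is level, and the force step near TCP z 0.107 shows the foot met the timber where expected. One check that the pusher did not move on release: knob position from the scene camera, before against now.

Run:
```python
from fit import *
ex=np.array([.9886,-.1508]);ey=np.array([.1508,.9886])
for f,c in(('scene0',(.6096,-.1358)),('scene3',(.5975,-.212)),('scene4',(.5975,-.212))):
    z=np.load(f'pics/{f}.npz');W=world('scene',z['d']);q=(W[...,:2]-c);a,b=q@ex,q@ey
    m=(abs(a)<.022)&(abs(b)<.025)&(W[...,2]>.055)&(W[...,2]<.085);g=z['im'].max(-1)<90;m&=g
    print(f,m.sum(),'x',np.percentile(a[m],[5,50,95]).round(4),'y',np.percentile(b[m],[5,50,95]).round(4), 'centroid px',np.argwhere(m).mean(0).round(2))
    print('exp px',proj([*c,.070],'scene').round(2))
```

```text
scene0 67 x [-0.0141 -0.0091  0.002 ] y [-0.0054  0.0029  0.0118] centroid px [239.09 271.12]
exp px [[271.28 236.81]]
scene3 68 x [-0.0141 -0.0088  0.0001] y [-0.0065  0.0027  0.0105] centroid px [232.06 298.15]
exp px [[297.95 229.86]]
scene4 61 x [-0.0155 -0.0092 -0.0008] y [-0.0059  0.0019  0.0104] centroid px [231.87 298.18]
exp px [[297.95 229.86]]
```

```bash
python3 -c "
from station import arm
print(arm.job_done())"
```

```text
the job is handed in; nothing more can be done
None
```

I handed the job in at about 11.7 s of the 43 s, with no verdict returned: the timber is home against the end stop with the pusher resting on it, and the fingers hold the lever about level with about 11 N, the foot pushed in by an estimated 5 mm.

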